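# Close up a seven-pack of hexagonal jars in the packing tray

## Robot

A 7-joint arm with a two-finger parallel gripper is mounted at the origin on the work surface. World frame = base frame: x ahead of the robot, y to its left, z up, the work surface at z = 0. Lengths are in m, angles in rad, forces in N, time in s.
With the tool pointing down it reaches from about 0.425 to 0.875 m from the base axis. Payload 4.7 kg.
Tool frame: the origin (TCP) lies at the very end of the fingers, on their centre line; the grasp point (between the pads) lies 19 mm behind it; x points along the fingers, y is the direction in which the jaws open and shut, and the axes are right-handed (so a half turn about x gives the same grasp; the last joint's range is limited). The gripper opens to 87 mm and grips with 3 to 60 N. Pads are 19 mm wide; open, the fingers measure 117 mm over their backs; the gripper's body (75 mm by 190 mm) begins 51 mm behind the grasp point.
Start: joints at [-1.126, 0.321, -0.07, 1.45, 0.023, 1.371, -0.057], TCP at [0.271, 0.591, 0.223] pointing down, gripper open.
Joint ranges: [-2.86, 2.86], [-0.3, 2.09], [-1.38, 1.24], [0.06, 2.45], [-1.56, 4.7], [0.09, 2.05], [-2.69, 2.69]. Speed limits (rad/s): [2.57, 2.57, 3.14, 3.14, 3.14, 3.14, 3.14].

## Interface

Orientations are given as a rotation vector (axis times angle).
In Python, from bench import ctrl gives the robot as it stands.
- The arm moves only by the tool step_arm, never from a script. Its argument "increments" is one flat list of numbers, 6 for each row, row after row: the shift along the tool's x, y, z in cm, then the turn, a rotation vector about the tool's x, y, z in rad. In form: [tx, ty, tz, ax, ay, az, tx, ty, tz, ax, ay, az, ...]. A call has 1 to 12 rows; each row shifts and turns the commanded pose from where the row before left it, along the tool's axes as they then stand; what a row does not reach is not made up. A row lasts 1/8 s, in which the tool goes at most 62.5 mm and 10.7 degrees, less where a joint would pass 70% of its speed; a pose out of reach is approached as far as the arm can. A call with a gripper value outside its range is refused whole. "fingers" is the opening in per cent of the stroke, from 0 (shut) to 100 (fully open), set as the call begins (left out, the last holds). The fingers move at their own pace and stop on an object; "force" is the grip in N (left out, the last holds). Time passes only in rows, so rows that do not move let the fingers close. It gives the time, the measured TCP pose, the force and the opening at its end, in the units of the state.
- ctrl.get_state(): the state, without advancing time (a new reading comes with each control period).
- ctrl.get_image(name): name is "scene" or "top" or "wrist"; returns the picture (384x512x3 uint8, red, green, blue); there is no depth.
- ctrl.camera_params(name): a dict with "vertical_fov" (degrees; the focal length in pixels is half the picture's height over the tangent of half this angle, whatever the lens; pixels are square), "cx", "cy" (the principal point, pixels), "R" (3x3) and "t" (3): a world point X has camera coordinates R X + t. Camera axes: x right, y down, z forward; pixel columns grow to the right and rows downward; lengths in m; the calibration is good to about 2 mm. A picture is of the moment at which its call begins: read the wrist's pose just before it. camera_params takes no time and is no camera call; for the wrist camera it gives the pose at the moment of the call.
- ctrl.close_job(): hands the job in, once; it reports no verdict.
Trained networks look in the newest picture that a camera, given by its name, has taken for a name from the list of things; names that differ only in an ending like _2 or _b are one class to them, and where a whole thing is asked for, a point or a joint stands for the part that bears it (a point fixed in the world has none). Each returns a list of dicts, best first, with "score" (0 to 1); they miss things now and then, are a little off and sometimes report something else, mostly with a low value. They report only what shows in the picture. A call takes as long as a camera call. They do not tell look-alikes from the thing itself.
- ctrl.search_frame(camera, name): "xyz" ([x, y, z] in m, in the coordinates of the camera as it stood for that picture, good to about 4 mm: the middle of the surface that is visible of it).
- ctrl.silhouettes(camera, name): "pixels" (384x512 bool, what is visible of it).
- ctrl.spot_point(camera, name): "xyz" ([x, y, z] in m, in the coordinates of the camera as it stood for that picture, good to about 4 mm: a listed point, or the origin of a listed thing).
The state is a dict: "time": time; "joint_positions": joint angles; "qd": joint speeds; "joint_torque": joint torques, N m; "position": TCP position; "tool_rot": TCP orientation; "ft_force": force on the tool from outside, world axes, zero at the start; "torque": the same for the moment, N m; "grip_width": opening from 0.0 (shut) to 1.0 (fully open).
Only numpy, scipy, OpenCV 4.12 (cv2) and the standard library are available. Lean on these libraries where they do the work, as an engineer would, in place of code of your own. Each camera call takes 0.05 s, during which the arm holds its last target.

## Task

Finish the seven-pack in the steel packing tray: the two loose jars at its mouth belong pushed home into the pack, and the weighed jar from the scale, its flats lined up, in the notch between them, so that all seven stand close-packed with their flat faces touching. Leave the tray's gate swung fully shut. Don't knock any jar over, and leave the tape, labels, marker and spare lids where they are.

Things in the scene. Friction and masses are not known exactly. Their poses are not given: they have to be found in the camera images.
- tray: Galvanised sheet tray screwed to the bench. Origin: middle of its open mouth, at bench level; x points into the tray, y left, z up. Inner length 142 mm (back wall at x = 142 mm), inner width 134 mm; walls 32 mm high, 3 mm thick, none at the mouth. Its sheet floor is level with the bench: jars slide in over no step. Four jars are packed at the back; the middle file takes three, each side file two.
- home_left (a point): Where the centre of jar_left's underside belongs, on the tray floor: tray (49.5, 40, 0) mm, with about 1 mm of play, two of its flats square to the tray's x axis (its front flat 23 mm nearer the mouth). The point's axes are the tray's.
- home_right (a point): The same for jar_right: tray (49.5, -40, 0) mm.
- home_last (a point): The same for jar_last: tray (26.5, 0, 0) mm, in the notch in front of jar_c2 and between jar_left and jar_right. Its front flat then stands 3 mm inside the mouth.
- gate (a joint): Swing gate of the tray: steel plate 3 mm thick, 142 mm long, from 3 to 33 mm above the bench, on an upright hinge at the left front corner. 0 = shut across the mouth (stop), positive = open: at 1.57 it sticks straight out of the mouth along the tray's -x, beyond that it splays to the left. Starts at 1.55 to 1.8, ends at 2.1. Stays where left; 0.5 N at 100 mm from the hinge moves it.
- gate_hinge (a point): The gate's hinge axis, at bench level, in the middle of the plate's thickness: tray (-1.5, 71, 0) mm.
- gate_lip (a point): Top of the gate's free end, 142 mm from the hinge and 32 mm above the bench, where a 14 mm lip is bent to the gate's outer side (the side away from the jars when shut).
- scale: Low white bench scale, 200 by 165 mm, fixed; the platform (135 by 150 mm) is 54 mm above the bench, centred 25 mm towards +x of the scale's origin. Origin: centre of its underside. It stands to the left or to the right of the tray, where the small carton is not.
- jar_last: The weighed jar on the scale, turned any way. All seven jars are alike: filled brown glass, hexagonal, 46 mm across flats (53 over corners), straight-sided to 41 mm, 58 mm tall with a round 39 mm brass-coloured lid from 46 mm up; about 0.13 kg. Origin: centre of the underside; x axis through the middle of a flat (the one with the paper label), z up.
- jar_left: Jar (as jar_last) standing loose in the left half of the tray's mouth, 25 to 70 mm short of its home in the left file and up to 17 degrees askew. Origin and axes as jar_last.
- jar_right: The same in the right half of the tray's mouth, for the right file.
- jar_c1: Jar already packed: middle file, against the back wall. Origin and axes as jar_last.
- jar_c2: Jar already packed: middle file, in front of jar_c1; jar_last finally stands against its front flat.
- jar_l1: Jar already packed: left file, the rear one; jar_left finally stands against its front flat.
- jar_r1: Jar already packed: right file, the rear one; jar_right finally stands against its front flat.
- carton: Small closed carton, 190 by 150 mm, 55 mm high, heavy (fixed), on the other side of the tray from the scale. Origin: centre of its underside. Bystander.
- tape_roll: Yellow tape roll lying flat, 100 mm across, 48 mm high, beyond the tray on the left. Origin: centre of its underside. Bystander.
- label_roll: White label roll lying flat, 84 mm across, 50 mm high, beyond the tray on the right. Origin: centre of its underside. Bystander.
- marker: Black marker with a red cap, 132 mm long, 16 mm thick, lying between the robot and the tray. Origin: its middle, underside. Bystander.
- lid0: Spare brass-coloured jar lid, 39 mm across, 12 mm high, lying to the right before the tray's mouth. Origin: centre of its underside. Bystander.
- lid1: A second spare lid, nearer the robot on the left. Bystander.
Things that resemble listed ones, but are neither listed nor needed, are in the scene too. Leave any purple look-alike of the jar_last alone. Leave any green look-alike of the jar_r1 alone.

How it is judged:
At the end, for the whole second after the job is handed in: All seven jars at rest, upright on the tray floor, at the back wall (4 mm), neighbours' centres within 49 mm (46 mm is flat on flat), flats within 7 degrees of the tray's; gate shut within 0.06 rad; marker, lids, tape roll and label roll within 20 mm of their start (horizontal distance between each of jar_c1, jar_left, jar_right, jar_last and jar_c2 below 0.049 m and horizontal distance between each of jar_c1, jar_c2, jar_left and jar_l1 below 0.049 m and horizontal distance between each of jar_c1, jar_c2, jar_right and jar_r1 below 0.049 m and horizontal distance between jar_last and jar_left below 0.049 m and horizontal distance between jar_last and jar_right below 0.049 m and x of jar_c1 in the frame of tray above 0.115 m and (angle between the x axis of jar_c1 and the x axis of tray, either way round below 0.12 rad or angle between the x axis of jar_c1 and the x axis of tray, either way round between 0.927 and 1.167 rad) and angle between each of jar_c1, jar_c2, jar_l1, jar_r1, jar_left, jar_right, jar_last's own z axis and vertical below 0.08 rad and height (world z) of each of jar_c1, jar_c2, jar_l1, jar_r1, jar_left, jar_right, jar_last below 0.004 m and linear speed of each of jar_c1, jar_c2, jar_l1, jar_r1, jar_left, jar_right, jar_last below 0.02 m/s and (angle between the x axis of jar_c2 and the x axis of tray, either way round below 0.12 rad or angle between the x axis of jar_c2 and the x axis of tray, either way round between 0.927 and 1.167 rad) and (angle between the x axis of jar_l1 and the x axis of tray, either way round below 0.12 rad or angle between the x axis of jar_l1 and the x axis of tray, either way round between 0.927 and 1.167 rad) and (angle between the x axis of jar_r1 and the x axis of tray, either way round below 0.12 rad or angle between the x axis of jar_r1 and the x axis of tray, either way round between 0.927 and 1.167 rad) and (angle between the x axis of jar_left and the x axis of tray, either way round below 0.12 rad or angle between the x axis of jar_left and the x axis of tray, either way round between 0.927 and 1.167 rad) and (angle between the x axis of jar_right and the x axis of tray, either way round below 0.12 rad or angle between the x axis of jar_right and the x axis of tray, either way round between 0.927 and 1.167 rad) and (angle between the x axis of jar_last and the x axis of tray, either way round below 0.12 rad or angle between the x axis of jar_last and the x axis of tray, either way round between 0.927 and 1.167 rad) and value of joint gate below 0.06 rad and distance of each of tape_roll, label_roll, marker, lid0, lid1 from where it was at the start of the episode below 0.02 m); the robot touches nothing.
It fails at once if a jar is knocked over (angle between any of jar_c1, jar_c2, jar_l1, jar_r1, jar_left, jar_right, jar_last's own z axis and vertical above 0.6 rad).
It also fails if it takes over 72 s, if anything falls off the work surface, if the arm or the gripper's body presses on something with over 40 N, if the wrist force passes 120 N, or if a joint passes its speed limit or range.

## Working session

There is one attempt and no reset: what is moved stays moved. The work goes in short steps, Python scripts to look and compute and a tool call to move; the robot and the scene stay as the last step left them, time stands still between calls to the robot, and variables do not carry over. Pictures are saved under pics/ and viewed, and the job is handed in when it is done.

Besides the shell and the picture viewer there is one more tool, called after "Call:" in YAML: its name, and indented under it one key for each argument. step_arm: Moves the arm, as the interface text tells. Its arguments: {"type":"object","properties":{"increments":{"type":"array","items":{"type":"number"}},"fingers":{"type":"number"},"force":{"type":"number"}},"required":["increments"]}

```bash
ls; mkdir -p pics; python3 - <<'E'
from bench import ctrl
import cv2,numpy as np
s=ctrl.get_state(); print({k:np.round(v,3) for k,v in s.items()})
for n in ("scene","top","wrist"):
    im=ctrl.get_image(n); cv2.imwrite(f"pics/{n}0.png",im[:,:,::-1])
    p=ctrl.camera_params(n); print(n,p)
E
```

```text
pics
{'time': np.float64(0.0), 'joint_positions': array([-1.126,  0.322, -0.07 ,  1.452,  0.023,  1.371, -0.057]), 'qd': array([ 0.   ,  0.   ,  0.   ,  0.   , -0.001,  0.   ,  0.   ]), 'joint_torque': array([-0.0000e+00, -4.9128e+01, -4.0400e-01, -3.1253e+01, -6.4000e-02,
        4.4000e-02,  0.0000e+00]), 'position': array([0.271, 0.59 , 0.221]), 'tool_rot': array([ 0.336,  1.545, -0.339]), 'ft_force': array([ 0.241, -0.024,  0.021]), 'torque': array([ 0.036, -0.011, -0.023]), 'grip_width': np.float64(1.0)}
scene {'vertical_fov': 56.097135689120584, 'cx': 262.07245721795476, 'cy': 196.79903197536873, 'R': array([[ 0.18506541,  0.98260065, -0.01570819],
       [ 0.71949292, -0.14636421, -0.67890165],
       [-0.66938832,  0.11433928, -0.73406117]]), 't': array([-0.08497129, -0.35469657,  1.32349853])}
top {'vertical_fov': 48.02073730974978, 'cx': 256.89193942856565, 'cy': 193.4496535783082, 'R': array([[-0.01827205, -0.99981826,  0.00543782],
       [-0.98156443,  0.016903  , -0.19038266],
       [ 0.19025614, -0.00881625, -0.9816949 ]]), 't': array([0.01515518, 0.55707305, 1.07863212])}
wrist {'vertical_fov': 66.31915021916936, 'cx': 253.66677199520538, 'cy': 189.11926581448483, 'R': array([[ 0.41782387,  0.90852722, -0.00122999],
       [ 0.87558318, -0.40231118,  0.26739448],
       [ 0.24244032, -0.11280075, -0.96358636]]), 't': array([-0.64864755, -0.03207856,  0.38898407])}
```

View pics/scene0.png

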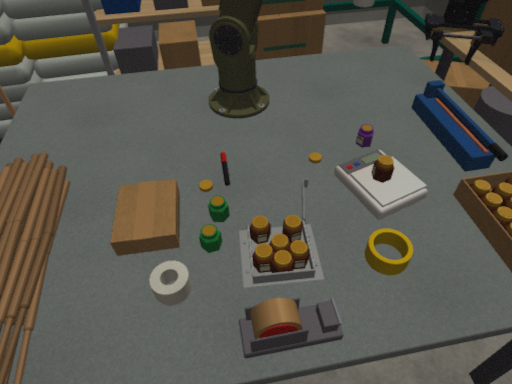

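View pics/top0.png

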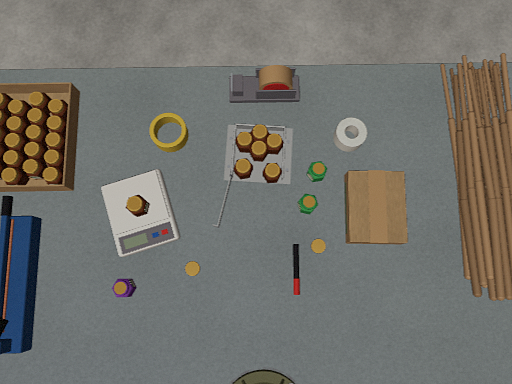

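View pics/wrist0.png

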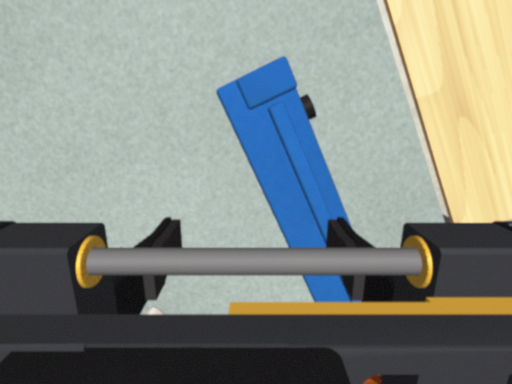

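The top view shows the tray at (258,155) with its mouth facing the robot. The two loose brown jars are at (243,168) and (272,172), and the gate sticks out to (216,226). The scale is at (140,212), with one brown jar on it at (137,205). The look-alikes are purple at (123,288) and green at (317,172) and (308,204). Only the brown jar standing on the scale fits jar_last.

```bash
cat > h.py <<'E'
from bench import ctrl
import cv2,numpy as np
from scipy.spatial.transform import Rotation as Rn
def cam(n):
    p=ctrl.camera_params(n); f=192/np.tan(np.radians(p['vertical_fov'])/2)
    return f,p['cx'],p['cy'],np.array(p['R']),np.array(p['t'])
def toworld(n,x):
    f,cx,cy,R,t=cam(n); return R.T@(np.array(x)-t)
def proj(n,X):
    f,cx,cy,R,t=cam(n); c=np.atleast_2d(X)@R.T+t
    return np.c_[cx+f*c[:,0]/c[:,2], cy+f*c[:,1]/c[:,2]]
def ray(n,uv,z):
    f,cx,cy,R,t=cam(n); d=R.T@np.array([(uv[0]-cx)/f,(uv[1]-cy)/f,1]); o=-R.T@t
    return o+d*(z-o[2])/d[2]
E
python3 - <<'E'
from h import *
np.set_printoptions(precision=4,suppress=True)
for n in ("top","scene"):
    for o in ("tray","gate_hinge","gate_lip","home_left","home_right","home_last","jar_last","scale"):
        for d in ctrl.spot_point(n,o)[:8]:
            print(n,o,round(d['score'],2),toworld(n,d['xyz']))
E
python3 - <<'E'
from h import *
im=cv2.imread('pics/top0.png')
a=cv2.resize(im[110:240,200:330],None,fx=5,fy=5,interpolation=cv2.INTER_CUBIC)[:600]
cv2.imwrite('pics/top0_tray.png',a)
b=cv2.resize(im[160:265,90:190],None,fx=5.5,fy=5.5,interpolation=cv2.INTER_CUBIC)
cv2.imwrite('pics/top0_scale.png',b)
im=cv2.imread('pics/scene0.png')
cv2.imwrite('pics/scene0_tray.png',cv2.resize(im[170:290,220:360],None,fx=5,fy=5,interpolation=cv2.INTER_CUBIC))
cv2.imwrite('pics/scene0_scale.png',cv2.resize(im[120:220,330:430],None,fx=5,fy=5,interpolation=cv2.INTER_CUBIC))
E
```

```text
top tray 0.67 [ 0.6163  0.0001 -0.0012]
top tray 0.51 [ 0.6208 -0.0377  0.0023]
top gate_hinge 0.78 [0.6152 0.0766 0.0013]
top gate_lip 0.62 [0.4806 0.1145 0.0322]
top home_left 0.56 [0.662  0.0429 0.0012]
top home_right 0.68 [ 0.66   -0.0436 -0.0016]
top home_right 0.44 [ 0.4203 -0.1533  0.0019]
top home_last 0.84 [ 0.6392  0.0059 -0.0012]
top jar_last 0.77 [0.5243 0.3139 0.0543]
top jar_last 0.6 [ 0.3193  0.3561 -0.0003]
top scale 0.66 [0.5159 0.3194 0.0006]
top scale 0.22 [0.6142 0.0769 0.0029]
scene tray 0.64 [0.6125 0.0021 0.0004]
scene tray 0.52 [ 0.3656  0.1805 -0.0029]
scene tray 0.16 [ 0.7232 -0.2547 -0.005 ]
scene gate_hinge 0.91 [0.6143 0.0776 0.0013]
scene gate_lip 0.66 [0.4783 0.1109 0.0318]
scene home_left 0.71 [0.6617 0.0402 0.0024]
scene home_left 0.4 [0.6096 0.0031 0.0002]
scene home_last 0.63 [0.6402 0.0026 0.0011]
scene home_last 0.31 [ 0.6998 -0.0423 -0.0049]
scene jar_last 0.88 [ 0.3244  0.356  -0.0024]
scene jar_last 0.74 [0.5253 0.3147 0.0536]
scene jar_last 0.69 [ 0.3636  0.1826 -0.0038]
scene scale 0.68 [ 0.519   0.3194 -0.0026]
```

View pics/top0_tray.png

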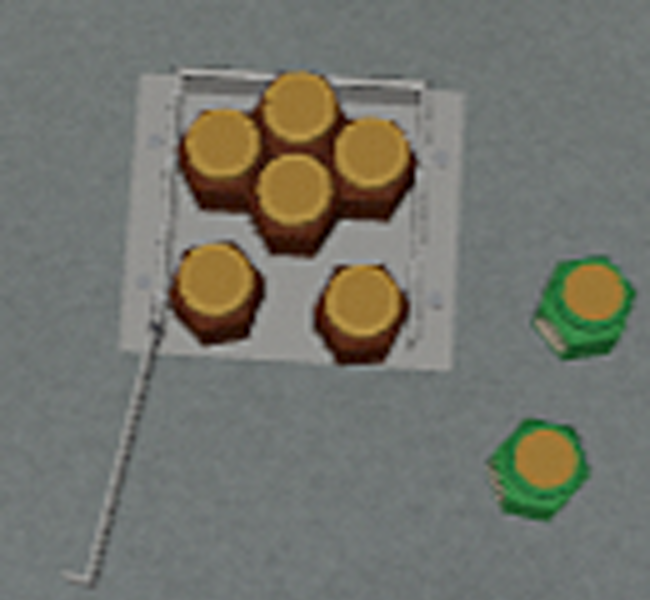

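View pics/top0_scale.png

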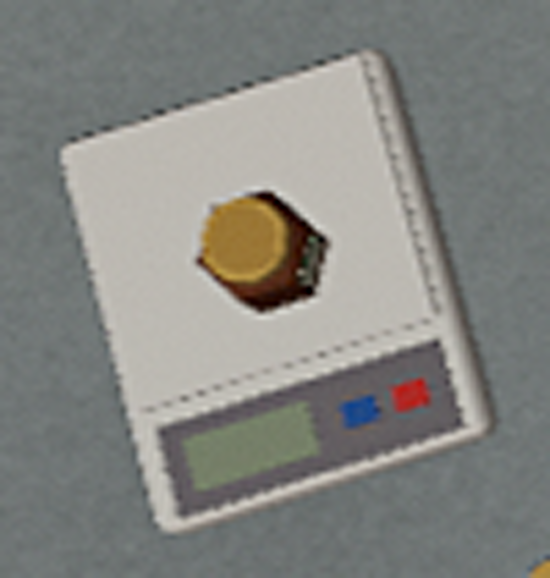

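View pics/scene0_tray.png

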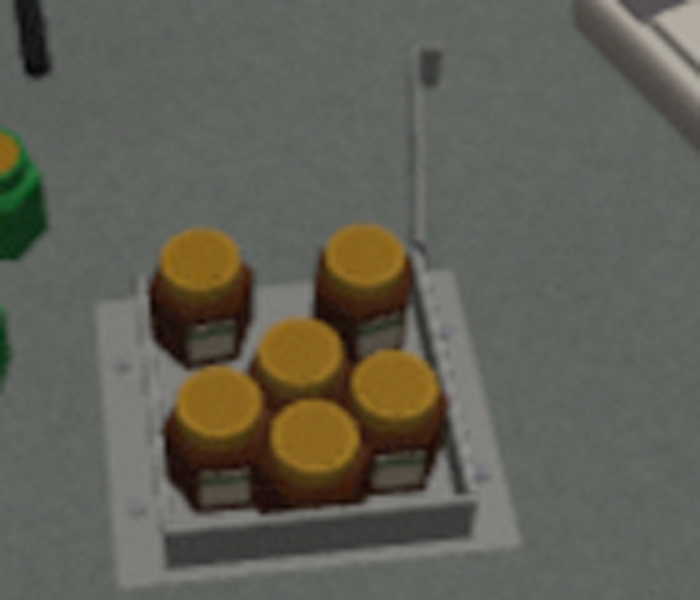

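View pics/scene0_scale.png

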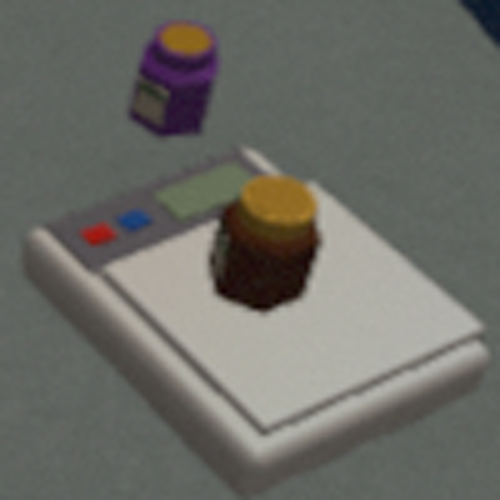

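Crops confirm it: the brown glass jar on the scale platform is jar_last, the purple one stands on the bench. Now the precise poses.

```bash
cat > lids.py <<'E'
from h import *
def lids(n,im,z=0.058,roi=None,minA=60):
    hsv=cv2.cvtColor(im,cv2.COLOR_BGR2HSV)
    m=cv2.inRange(hsv,(12,120,110),(28,255,255))
    # erode thresholds: top faces are brighter
    k,lab,st,c=cv2.connectedComponentsWithStats(m)
    out=[]
    for i in range(1,k):
        x,y,w,h,A=st[i]
        if A<minA: continue
        if roi is not None and not(roi[0]<c[i][0]<roi[2] and roi[1]<c[i][1]<roi[3]): continue
        out.append((c[i],A,w,h,ray(n,c[i],z)))
    return out
E
python3 - <<'E'
from lids import *
np.set_printoptions(precision=4,suppress=True)
for n,roi in (("top",(90,110,300,300)),("scene",(200,120,420,290))):
    im=cv2.imread(f'pics/{n}0.png')
    for c,A,w,h,X in lids(n,im,0.058,roi): print(n,c,A,w,h,X, ray(n,c,0.112)[:2])
s=ctrl.get_state(); print(Rn.from_rotvec(s['tool_rot']).as_matrix())
f,cx,cy,R,t=cam('wrist'); T=Rn.from_rotvec(s['tool_rot']).as_matrix(); print('cam in tool', T.T@(-R.T@t-s['position']), (R@T))
E
```

```text
top [167.953  131.0487] 575 37 39 [0.7313 0.2412 0.058 ] [0.7123 0.2302]
top [259.4259 131.0494] 162 15 15 [ 0.7273 -0.0046  0.058 ] [ 0.7085 -0.0037]
top [244.061  138.2988] 164 15 14 [0.7076 0.037  0.058 ] [0.6898 0.0359]
top [273.7362 140.1656] 163 15 14 [ 0.7011 -0.0425  0.058 ] [ 0.6836 -0.0397]
top [258.3452 147.375 ] 168 15 14 [ 0.6817 -0.0009  0.058 ] [ 0.6651 -0.0001]
top [242.6706 165.4765] 170 16 14 [0.6325 0.0416 0.058 ] [0.6183 0.0403]
top [272.0058 169.731 ] 171 15 15 [ 0.6196 -0.0358  0.058 ] [ 0.606  -0.0333]
top [133.9351 203.2919] 185 15 15 [0.5358 0.3255 0.058 ] [0.5264 0.3103]
top [192.1404 268.1404] 171 15 15 [0.3668 0.1725 0.058 ] [0.3656 0.1649]
top [119.6957 287.5304] 115 12 12 [0.3222 0.3534 0.058 ] [0.3232 0.3369]
scene [315.037  156.2963] 81 13 8 [0.4214 0.1602 0.058 ] [0.4806 0.1377]
scene [385.2566 159.6726] 113 15 10 [0.4747 0.3469 0.058 ] [0.5295 0.3093]
scene [205.4242 184.101 ] 99 14 9 [ 0.4701 -0.1529  0.058 ] [ 0.5254 -0.1503]
scene [217.0494 200.2469] 81 11 9 [ 0.5336 -0.1287  0.058 ] [ 0.5837 -0.128 ]
scene [292.5229 220.5621] 153 16 12 [0.6351 0.0418 0.058 ] [0.6771 0.0288]
scene [259.6447 221.4342] 152 16 12 [ 0.6222 -0.0357  0.058 ] [ 0.6652 -0.0424]
scene [208.53 229.54] 100 13 10 [ 0.6225 -0.1578  0.058 ] [ 0.6654 -0.1547]
scene [390.3011 246.0688] 538 45 37 [0.7494 0.2383 0.058 ] [0.7822 0.2095]
scene [279.625  239.9148] 176 17 13 [ 0.6844 -0.0007  0.058 ] [ 0.7224 -0.0103]
scene [298.5027 246.5027] 187 18 14 [0.7104 0.0369 0.058 ] [0.7463 0.0243]
scene [263.2646 249.8148] 189 17 14 [ 0.7037 -0.0424  0.058 ] [ 0.7401 -0.0486]
scene [282.4158 256.7574] 202 18 15 [ 0.7299 -0.0046  0.058 ] [ 0.7642 -0.0138]
[[ 0.0001  0.4176  0.9086]
 [ 0.0001  0.9086 -0.4176]
 [-1.      0.0001  0.0001]]
cam in tool [-0.1609 -0.0007 -0.073 ] [[-0.0002  1.      0.0003]
 [-0.2673 -0.0003  0.9636]
 [ 0.9636  0.0002  0.2673]]
```

```bash
cat >> h.py <<'E'
YAW=-0.083; O=np.array([0.6106,0.0052])
def tray2w(x,y,yaw=None,O_=None):
    yaw=YAW if yaw is None else yaw; o=O if O_ is None else O_
    c,s=np.cos(yaw),np.sin(yaw); return o+np.array([c*x-s*y,s*x+c*y])
def w2tray(p):
    c,s=np.cos(YAW),np.sin(YAW); d=np.array(p)[:2]-O; return np.array([c*d[0]+s*d[1],-s*d[0]+c*d[1]])
def toolyaw(T): return np.arctan2(T[1,2],T[0,2])
def plan(xy,z,yaw):
    """rotation about tool x first, then total shift (cm) in the final tool frame"""
    s=ctrl.get_state(); T=Rn.from_rotvec(s['tool_rot']).as_matrix()
    Tt=np.array([[0,-np.sin(yaw),np.cos(yaw)],[0,np.cos(yaw),np.sin(yaw)],[-1,0,0]])
    rv=Rn.from_matrix(T.T@Tt).as_rotvec()
    d=Tt.T@(np.array([*xy,z])-s['position'])
    print('t',s['time'],'tray',w2tray(s['position'])*1000,'z',s['position'][2],'yaw-tray',toolyaw(T)-YAW,'F',np.round(s['ft_force'],1),'w',s['grip_width'])
    print('rot',np.round(rv,3),'shift cm',np.round(d*100,2))
E
cat > fit.py <<'E'
from h import *
from scipy.optimize import minimize
def jarmask(n,x,y,z,yaw,S=1):
    P=[];a=yaw+np.pi/6+np.arange(6)*np.pi/3
    r=.0265
    hexp=np.c_[x+r*np.cos(a),y+r*np.sin(a)]
    m=np.zeros((384*4,512*4),np.uint8)
    pts=np.vstack([np.c_[hexp,np.full(6,z)],np.c_[hexp,np.full(6,z+.041)]])
    b=np.arange(24)*np.pi/12
    lid=np.c_[x+.0195*np.cos(b),y+.0195*np.sin(b)]
    p2=np.vstack([np.c_[lid,np.full(24,z+.046)],np.c_[lid,np.full(24,z+.058)]])
    for q in (pts,p2,np.vstack([pts[6:],p2[:24]])):
        u=proj(n,q)*4+1.5
        cv2.fillConvexPoly(m,cv2.convexHull(np.round(u).astype(np.int32)),1)
    return cv2.resize(m.astype(np.float32),(512,384),interpolation=cv2.INTER_AREA)
def fitjar(masks,x,y,z):
    best=None
    def c(p,k):
        return sum(np.abs(jarmask(n,p[0]+p[2]*(i>0),p[1]+p[3]*(i>0),z,p[4] if len(p)>4 else k)-M).sum() for i,(n,M) in enumerate(masks.items()))
    res=[]
    for k in np.radians(np.arange(0,60,5)):
        r=minimize(c,[x,y,0,0],args=(k,),method='Nelder-Mead',options=dict(initial_simplex=np.array([[x,y,0,0]]+[[x+.003*(i==0),y+.003*(i==1),.003*(i==2),.003*(i==3)] for i in range(4)]),maxfev=120))
        res.append((r.fun,np.degrees(k),r.x))
    return sorted(res,key=lambda t:t[0])
E
python3 - <<'E'
from fit import *
np.set_printoptions(precision=4,suppress=True)
masks={}
for n in ("top","scene"):
    for d in ctrl.silhouettes(n,"jar_last"):
        X=np.argwhere(d['pixels']); c=X.mean(0)[::-1]; print(n,round(d['score'],2),c,len(X))
        t=proj(n,[.528,.31,.08])[0]
        if np.hypot(*(c-t))<8: masks[n]=d['pixels'].astype(np.float32)
for r in fitjar(masks,.528,.31,.054): print(r)
plan(tray2w(-.028,.04),.2,YAW)
E
```

```text
top 0.75 [123.4832 287.5627] 327
top 0.61 [136.6734 205.6361] 349
top 0.52 [242.4227 168.5426] 317
top 0.25 [374.7768 207.2437] 4449
scene 0.65 [382.9809 168.0574] 470
scene 0.53 [365.3447 134.941 ] 322Traceback (most recent call last):
  File "<stdin>", line 9, in <module>
  File "fit.py", line 22, in fitjar
    r=minimize(c,[x,y,0,0],args=(k,),method='Nelder-Mead',options=dict(initial_simplex=np.array([[x,y,0,0]]+[[x+.003*(i==0),y+.003*(i==1),.003*(i==2),.003*(i==3)] for i in range(4)]),maxfev=120))
    res = _minimize_neldermead(fun, x0, args, callback, bounds=bounds,
                               **options)
    fxr = func(xr)
    fx = function(np.copy(x), *(wrapper_args + args))
  File "fit.py", line 19, in c
    return sum(np.abs(jarmask(n,p[0]+p[2]*(i>0),p[1]+p[3]*(i>0),z,p[4] if len(p)>4 else k)-M).sum() for i,(n,M) in enumerate(masks.items()))
  File "fit.py", line 19, in <genexpr>
    return sum(np.abs(jarmask(n,p[0]+p[2]*(i>0),p[1]+p[3]*(i>0),z,p[4] if len(p)>4 else k)-M).sum() for i,(n,M) in enumerate(masks.items()))
                      ~~~~~~~^^^^^^^^^^^^^^^^^^^^^^^^^^^^^^^^^^^^^^^^^^^^^^^^^^^^^^^^^^^^^
  File "fit.py", line 13, in jarmask
    u=proj(n,q)*4+1.5
      ~~~~^^^^^
  File "h.py", line 10, in proj
    f,cx,cy,R,t=cam(n); c=np.atleast_2d(X)@R.T+t
                ~~~^^^
  File "h.py", line 5, in cam
    p=ctrl.camera_params(n); f=192/np.tan(np.radians(p['vertical_fov'])/2)
ValueError: time passes only in moves, steps and waits
```

Call:
step_arm:
  increments: [0, 0, 0, -0.175, 0, 0, 0, 0, 0, -0.173, 0, 0]
  fingers: 0

```text
time: 1.3
position: [0.2714, 0.5906, 0.2226]
tool_rot: [0.06, 1.57, -0.06]
ft_force: [0.1, -0.5, -0.3]
grip_width: 0.856
```

```bash
python3 - <<'E'
s=open('h.py').read()
s=s.replace('''def cam(n):
    p=ctrl''','''import functools
@functools.lru_cache
def cam(n):
    p=ctrl''')
open('h.py','w').write(s)
E
python3 - <<'E'
from fit import *
np.set_printoptions(precision=4,suppress=True)
masks={}
for n in ("top","scene"):
    for d in ctrl.silhouettes(n,"jar_last"):
        X=np.argwhere(d['pixels']); c=X.mean(0)[::-1]
        t=proj(n,[.528,.31,.08])[0]
        if np.hypot(*(c-t))<8: masks[n]=d['pixels'].astype(np.float32)
print(masks.keys())
for r in fitjar(masks,.528,.31,.054): print(r)
plan(tray2w(-.028,.04),.2,YAW)
E
```

```text
dict_keys(['top', 'scene'])
(np.float64(71.625), np.float64(14.999999999999998), array([ 0.5266,  0.313 ,  0.0002, -0.0013]))
(np.float64(71.75), np.float64(20.0), array([ 0.5266,  0.313 ,  0.0008, -0.0017]))
(np.float64(73.125), np.float64(10.0), array([ 0.5263,  0.3127,  0.0002, -0.0009]))
(np.float64(73.625), np.float64(25.0), array([ 0.5265,  0.3122,  0.0006, -0.0004]))
(np.float64(77.5625), np.float64(29.999999999999996), array([ 0.5258,  0.313 ,  0.0008, -0.0009]))
(np.float64(78.6875), np.float64(5.0), array([ 0.526 ,  0.312 ,  0.0013, -0.0007]))
(np.float64(81.375), np.float64(35.0), array([ 0.5259,  0.3127,  0.0015, -0.0014]))
(np.float64(85.0625), np.float64(40.0), array([ 0.5256,  0.3124,  0.0019, -0.0006]))
(np.float64(87.75), np.float64(45.0), array([ 0.5258,  0.3128,  0.0016, -0.0013]))
(np.float64(89.1875), np.float64(0.0), array([ 0.5263,  0.3124,  0.0011, -0.0008]))
(np.float64(91.625), np.float64(50.0), array([ 0.5257,  0.3125,  0.0016, -0.0008]))
(np.float64(96.5), np.float64(55.0), array([ 0.5263,  0.3121,  0.002 , -0.0006]))
t 1.4 tray [-386.495   555.2586] z 0.2225508236432887 yaw-tray 0.0005896290616878297 F [-0.  -0.8 -0.5] w 0.7663052687614079
rot [ 0.001 -0.    -0.   ] shift cm [  2.26 -51.53  35.85]
```

Call:
step_arm:
  increments: [0.2, -4.3, 3, 0, 0, 0, 0.2, -4.3, 3, 0, 0, 0, 0.2, -4.3, 3, 0, 0, 0, 0.2, -4.3, 3, 0, 0, 0, 0.2, -4.3, 3, 0, 0, 0, 0.2, -4.3, 3, 0, 0, 0, 0.2, -4.3, 3, 0, 0, 0, 0.2, -4.3, 3, 0, 0, 0, 0.2, -4.3, 3, 0, 0, 0, 0.2, -4.3, 3, 0, 0, 0, 0.2, -4.3, 3, 0, 0, 0, 0.2, -4.3, 3, 0, 0, 0]

```text
time: 2.9
position: [0.5884, 0.0453, 0.1988]
tool_rot: [0.068, 1.569, -0.067]
ft_force: [1.0, 0.7, 0.3]
grip_width: 0.006
```

```bash
python3 - <<'E'
from lids import *
np.set_printoptions(precision=4,suppress=True)
im=ctrl.get_image("wrist")[:,:,::-1].copy(); cv2.imwrite("pics/w1.png",im)
for c,A,w,h,X in lids("wrist",im,.058,None,200): print(c,A,w,h,X,w2tray(X)*1000)
plan(tray2w(-.028,.04),.015,YAW)
E
```

```text
[53.5933 36.3603] 1163 39 40 [ 0.4371 -0.1382  0.058 ] [-161.0201 -157.2883]
[ 76.0787 143.4282] 724 31 30 [ 0.5364 -0.143   0.058 ] [ -61.6306 -153.869 ]
[ 10.3869 190.8718] 1326 33 90 [ 0.5793 -0.2265  0.058 ] [ -11.9728 -233.507 ]
[182.3933 209.1165] 961 39 30 [ 0.6171 -0.046   0.058 ] [ 10.7242 -50.4792]
[252.2422 210.9327] 669 39 38 [0.6263 0.0294 0.058 ] [13.6375 25.4399]
[ 70.1019 226.1828] 569 29 26 [ 0.6252 -0.1733  0.058 ] [  29.3983 -176.7036]
[411.0797 241.386 ] 627 61 15 [0.6789 0.2026 0.058 ] [ 51.6519 202.4022]
[237.265  261.3205] 234 6 51 [0.6856 0.0064 0.058 ] [74.6421  7.431 ]
[424.1479 295.2846] 2495 87 41 [0.7505 0.2213 0.058 ] [121.5265 226.9684]
[234.8985 306.5711] 4344 331 18 [ 0.7456 -0.0031  0.058 ] [135.2399   2.8912]
t 2.95 tray [-22.0172  28.8981] z 0.19860546094866874 yaw-tray -0.012534798790447443 F [ 1.8 -6.3  0.1] w 0.0075323641450017525
rot [-0.013  0.004  0.006] shift cm [18.36  1.11 -0.6 ]
```

View pics/w1.png

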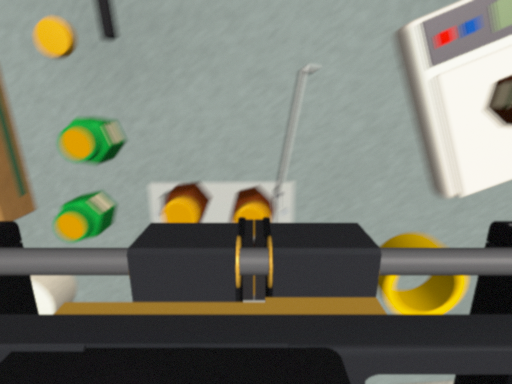

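Call:
step_arm:
  increments: [0, 0, 0, 0, 0, 0, 0, 0, 0, 0, 0, 0, 0, 0, 0, 0, 0, 0]

```text
time: 3.32
position: [0.5871, 0.0485, 0.1987]
tool_rot: [0.064, 1.57, -0.063]
ft_force: [-0.0, -0.6, 0.1]
grip_width: 0.005
```

```bash
python3 - <<'E'
from h import *
plan(tray2w(-.028,.04),.015,YAW)
E
```

```text
t 3.325 tray [-26.95632427  41.16640403] z 0.1986738643887948 yaw-tray 0.0021058558120349152 F [-0.  -0.6  0.1] w 0.004638859222797731
rot [ 0.002 -0.    -0.001] shift cm [18.37 -0.12 -0.1 ]
```

Call:
step_arm:
  increments: [4, 0, -0.4, 0, 0, 0, 5, -0.1, 0, 0, 0, 0, 5, 0, 0, 0, 0, 0, 3.4, 0, 0, 0, 0, 0, 1, 0, 0, 0, 0, 0, 0, 0, 0, 0, 0, 0, 0, 0, 0, 0, 0, 0]

```text
time: 4.2
position: [0.585, 0.0464, 0.0165]
tool_rot: [0.065, 1.567, -0.064]
ft_force: [0.7, 0.5, -0.2]
grip_width: 0.009
```

```bash
python3 - <<'E'
from h import *
plan(tray2w(.010,.04),.015,YAW)
a=ctrl.get_image("scene")[:,:,::-1]; b=ctrl.get_image("top")[:,:,::-1]
a=cv2.resize(a[160:290,210:340],(540,540)); b=cv2.resize(b[110:240,190:320],(540,540))
cv2.imwrite('pics/p1.png',np.vstack([np.hstack([a[:,:],b])])[:, :])
cv2.imwrite('pics/p1.png',cv2.resize(np.hstack([a,b]),(800,400)))
E
```

```text
t 4.2 tray [-28.88555444  38.90507493] z 0.016502883525475884 yaw-tray 0.000465432492422424 F [ 0.7  0.5 -0.2] w 0.008564321164954994
rot [ 0.     0.003 -0.001] shift cm [0.15 0.11 3.89]
```

View pics/p1.png

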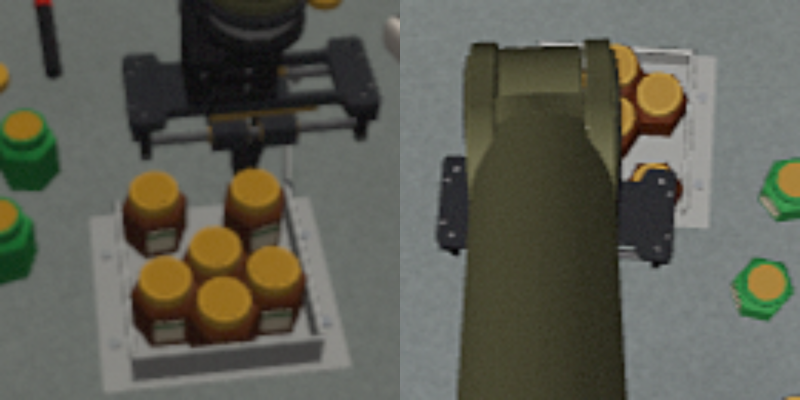

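Scene view: the closed fingers stand behind the left jar, near (245,160) in the crop, and clear of the gate. I'm starting the push.

Call:
step_arm:
  increments: [0.1, 0.1, 0.6, 0, 0, 0, 0, 0, 0.4, 0, 0, 0, 0, 0, 0.4, 0, 0, 0, 0, 0, 0.4, 0, 0, 0, 0, 0, 0.4, 0, 0, 0, 0, 0, 0.4, 0, 0, 0, 0, 0, 0.4, 0, 0, 0, 0, 0, 0.4, 0, 0, 0, 0, 0, 0.4, 0, 0, 0, 0, 0, 0, 0, 0, 0]

```text
time: 5.55
position: [0.6218, 0.0439, 0.0135]
tool_rot: [0.065, 1.57, -0.065]
ft_force: [-0.2, 0.5, -0.5]
grip_width: 0.005
```

```bash
python3 - <<'E'
from lids import *
plan(tray2w(.017,.04),.015,YAW)
a=ctrl.get_image("scene")[:,:,::-1].copy()
for c,A,w,h,X in lids("scene",a,.058,(235,200,310,290)): print(np.round(w2tray(X)*1000,1),A)
cv2.imwrite('pics/p2.png',cv2.resize(a[160:290,210:340],(540,540),interpolation=cv2.INTER_CUBIC))
E
```

```text
t 5.55 tray [ 7.93824372 39.45443025] z 0.013500071814584489 yaw-tray 0.0003270310260826137 F [-0.2  0.5 -0.5] w 0.005379458375862448
rot [0. 0. 0.] shift cm [-0.15  0.05  0.91]
[ 20.5 -40.9] 96
[43.9 35. ] 166
[74.5 -0.1] 179
[96.9 39.8] 193
[ 97.5 -40.1] 195
[120.2  -0.2] 212
```

View pics/p2.png

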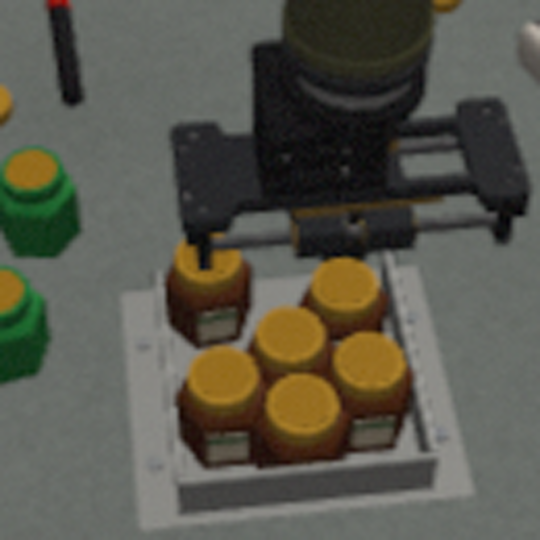

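Call:
step_arm:
  increments: [0, 0.1, 0.2, 0, 0, 0, 0, 0.1, 0.2, 0, 0, 0, 0, 0.1, 0.2, 0, 0, 0, 0, 0.1, 0.2, 0, 0, 0, 0, 0, 0, 0, 0, 0]

```text
time: 6.22
position: [0.6295, 0.0475, 0.0136]
tool_rot: [0.065, 1.571, -0.065]
ft_force: [-5.0, 0.7, 3.8]
grip_width: 0.007
```

```bash
python3 - <<'E'
from lids import *
plan(tray2w(.017,.04),.015,YAW)
a=ctrl.get_image("scene")[:,:,::-1].copy()
for c,A,w,h,X in lids("scene",a,.058,(235,200,310,290)): print(np.round(w2tray(X)*1000,1),A)
E
```

```text
t 6.225 tray [15.34385222 43.69747111] z 0.013551270868251409 yaw-tray 0.00045241263986257885 F [-5.   0.7  3.8] w 0.00660584029552775
rot [ 0.    -0.001 -0.   ] shift cm [-0.14 -0.37  0.17]
[51.3 39.7] 172
[74.6 -0.3] 177
[96.9 39.8] 195
[ 97.6 -40. ] 196
[1.202e+02 1.000e-01] 211
```

Call:
step_arm:
  increments: [0, 0, -1, 0, 0, 0, 0, 0, -2, 0, 0, 0, 0, 0, -2.5, 0, 0, 0, 0, -2, 0, 0, 0, 0, 0, -3, 0, 0, 0, 0, 0, -2.4, 0, 0, 0, 0, 0, -1, 0, 0, 0, 0, 0, 0, 0, 0, 0, 0]

```text
time: 7.28
position: [0.5685, -0.0331, 0.0137]
tool_rot: [0.066, 1.569, -0.067]
ft_force: [-0.2, 0.6, -0.0]
grip_width: 0.006
```

```bash
python3 - <<'E'
from lids import *
plan(tray2w(.008,-.04),.015,YAW)
a=ctrl.get_image("scene")[:,:,::-1].copy()
for c,A,w,h,X in lids("scene",a,.058,(235,200,310,290)): print(np.round(w2tray(X)*1000,1),A)
cv2.imwrite('pics/p3.png',cv2.resize(a[160:290,210:340],(540,540),interpolation=cv2.INTER_CUBIC))
E
```

```text
t 7.275 tray [-38.80155825 -41.64411543] z 0.013736789172863188 yaw-tray -0.0016711638844682936 F [-0.2  0.6 -0. ] w 0.005695601038860001
rot [-0.002  0.001  0.   ] shift cm [-0.13  0.16  4.68]
[ 15.2 -39.9] 157
[51.7 39.7] 166
[74.6 -0.3] 177
[96.9 39.9] 192
[ 97.2 -39.9] 191
[120.1   0. ] 208
```

View pics/p3.png

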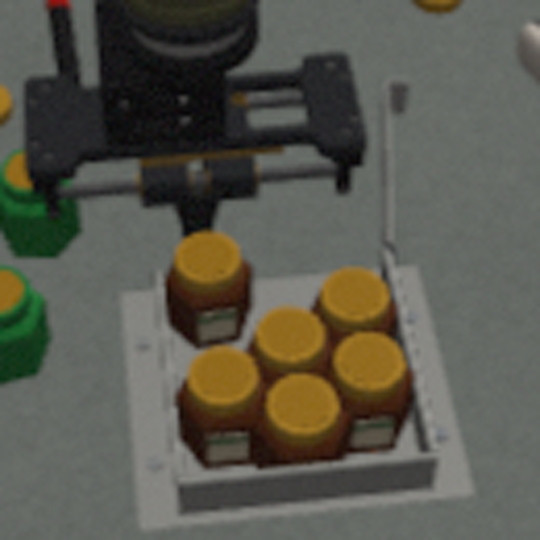

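The left jar is home (lid at 51.7, 39.7, spacing 45 mm). The fingers now stand behind the right jar.

Call:
step_arm:
  increments: [0, 0.1, 0.8, 0, 0, 0, 0, 0, 0.6, 0, 0, 0, 0, 0, 0.4, 0, 0, 0, 0, 0, 0.4, 0, 0, 0, 0, 0, 0.4, 0, 0, 0, 0, 0, 0.4, 0, 0, 0, 0, 0, 0.4, 0, 0, 0, 0, 0, 0.4, 0, 0, 0, 0, 0, 0.4, 0, 0, 0, 0, 0, 0.3, 0, 0, 0, 0, 0, 0, 0, 0, 0]

```text
time: 8.7
position: [0.6136, -0.0351, 0.0138]
tool_rot: [0.065, 1.569, -0.065]
ft_force: [-0.3, -0.0, 0.5]
grip_width: 0.002
```

```bash
python3 - <<'E'
from lids import *
plan(tray2w(.0155,-.04),.015,YAW)
a=ctrl.get_image("scene")[:,:,::-1].copy()
for c,A,w,h,X in lids("scene",a,.058,(235,200,310,290)): print(np.round(w2tray(X)*1000,1),A)
E
```

```text
t 8.7 tray [  6.34819166 -39.93545832] z 0.013751762621633905 yaw-tray 6.980201073769621e-05 F [-0.3 -0.   0.5] w 0.0022433017518482716
rot [0.    0.001 0.   ] shift cm [-0.12 -0.01  0.92]
[ 42.5 -40.6] 166
[51.7 39.7] 166
[74.6 -0.4] 178
[96.9 40. ] 193
[ 97.4 -40.1] 194
[120.1  -0.2] 210
```

Call:
step_arm:
  increments: [0, 0, 0.2, 0, 0, 0, 0, 0, 0.2, 0, 0, 0, 0, 0, 0.2, 0, 0, 0, 0, 0, 0.2, 0, 0, 0, 0, 0, 0.15, 0, 0, 0, 0, 0, 0, 0, 0, 0]

```text
time: 9.5
position: [0.6228, -0.0355, 0.0135]
tool_rot: [0.065, 1.569, -0.065]
ft_force: [-0.9, 0.6, 0.8]
grip_width: 0.006
```

```bash
python3 - <<'E'
from lids import *
plan(tray2w(-.03,-.04),.2,YAW)
a=ctrl.get_image("scene")[:,:,::-1].copy()
for c,A,w,h,X in lids("scene",a,.058,(235,200,310,290)): print(np.round(w2tray(X)*1000,1),A)
E
```

```text
t 9.5 tray [ 15.49295084 -39.58037764] z 0.013545926784163841 yaw-tray 0.00029938585289632225 F [-0.9  0.6  0.8] w 0.005562056518536795
rot [0.    0.001 0.   ] shift cm [-18.65  -0.04  -4.55]
[51.7 39.7] 166
[ 51.9 -40.2] 170
[74.6 -0.5] 179
[96.9 40. ] 193
[ 97.2 -40.1] 196
[120.2  -0. ] 210
```

Right jar home too (51.9, -40.2; spacing 45.3 mm). Next: jar_last.

Call:
step_arm:
  increments: [0, 0, 0.1, 0, 0, 0, 0, 0, 0, 0, 0, 0, 0, 0, -1.5, 0, 0, 0, 0, 0, -3, 0, 0, 0, -3, 0, 0, 0, 0, 0, -6, 0, 0, 0, 0, 0, -6, 0, 0, 0, 0, 0, -4, 0, 0, 0.145, 0, 0, 0, 0, 0, 0, 0, 0]
  fingers: 0

```text
time: 10.68
position: [0.5817, -0.0321, 0.208]
tool_rot: [0.18, 1.554, -0.178]
ft_force: [-0.5, 0.1, -0.4]
grip_width: 0.004
```

```bash
python3 - <<'E'
from h import *
plan((.527,.312),.2,np.radians(-13))
E
```

```text
t 10.675 tray [-25.67634511 -39.57054164] z 0.20804496903036862 yaw-tray -0.1453994471174146 F [-0.5  0.1 -0.4] w 0.004044212835857574
rot [-0.001  0.009 -0.003] shift cm [  0.8   32.3  -13.07]
```

Call:
step_arm:
  increments: [0, 3, -1.3, 0, 0, 0, 0, 4, -1.6, 0, 0, 0, 0, 5, -2, 0, 0, 0, 0, 5, -2, 0, 0, 0, 0, 5, -2, 0, 0, 0, 0, 5, -2, 0, 0, 0, 0, 3.5, -1.5, 0, 0, 0, 0, 1.8, -0.7, 0, 0, 0, 0, 0, 0, 0, 0, 0, 0, 0, 0, 0, 0, 0, 0, 0, 0, 0, 0, 0]
  fingers: 100

```text
time: 12.05
position: [0.5249, 0.3102, 0.2037]
tool_rot: [0.181, 1.563, -0.182]
ft_force: [0.6, -0.0, -0.6]
grip_width: 0.995
```

```bash
python3 - <<'E'
from lids import *
plan((.527,.312),.2,np.radians(-13))
im=ctrl.get_image("wrist")[:,:,::-1].copy(); cv2.imwrite("pics/w2.png",im)
for c,A,w,h,X in lids("wrist",im,.112,None,200): print(c,A,w,h,X)
im=ctrl.get_image("top")[:,:,::-1].copy()
cv2.imwrite('pics/p4.png',cv2.resize(im[110:240,190:320],(540,540),interpolation=cv2.INTER_CUBIC))
for c,A,w,h,X in lids("top",im,.058,(200,110,300,190)): print(np.round(w2tray(X)*1000,1),A)
E
```

```text
t 12.05 tray [-110.72632992  296.79931019] z 0.20374707744926862 yaw-tray -0.14788114752506815 F [ 0.6 -0.  -0.6] w 0.9953067734053065
rot [-0.004  0.001  0.   ] shift cm [0.37 0.23 0.17]
[109.61179829  60.68791627] 1051 37 37 [0.3922088  0.22324486 0.112     ]
[472.32886905 179.36855159] 2016 93 65 [0.55717243 0.50080966 0.112     ]
[256.1658925  190.90510949] 1507 43 45 [0.52379579 0.31236205 0.112     ]
[485.1053719  207.83780992] 968 37 32 [0.58692944 0.51118504 0.112     ]
[ 83.44911504 261.31858407] 452 19 50 [0.5542601  0.13544039 0.112     ]
[426.09363296 261.51685393] 267 16 50 [0.62951592 0.45489217 0.112     ]
[359.10867104 305.49784922] 4417 300 26 [0.66376027 0.38578955 0.112     ]
[ 1.169e+02 -1.000e-01] 166
[94.  39.6] 168
[ 94.1 -40.6] 169
[71.6 -0.8] 173
[48.3 39.1] 173
[ 48.8 -40.3] 173
```

View pics/w2.png

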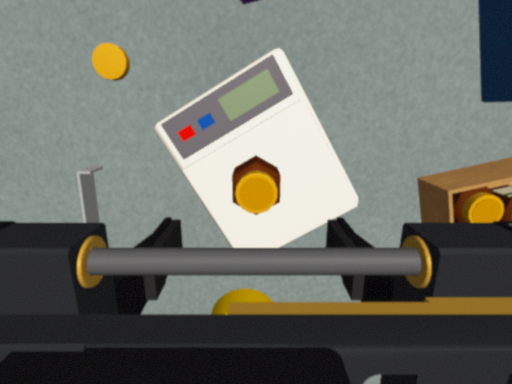

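View pics/p4.png

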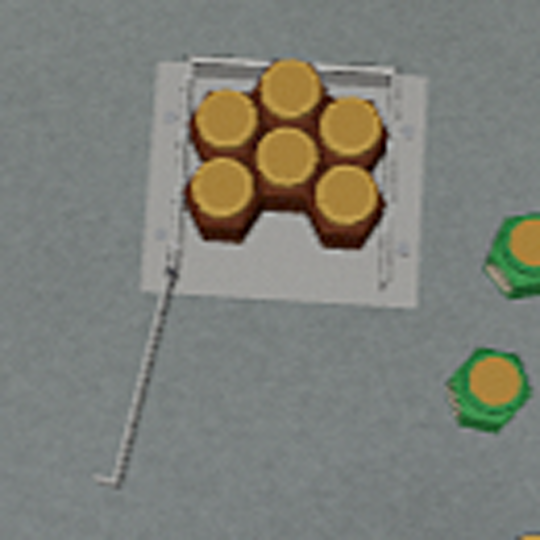

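The wrist view shows the brown jar with its lid at (256,191), centred between the jaws and its flats parallel to them. The top view shows the six packed jars nested, with the notch clear. Descending to grip.

Call:
step_arm:
  increments: [3, 0.2, 0.1, 0, 0, 0, 4, 0, 0, 0, 0, 0, 4, 0, 0, 0, 0, 0, 1.8, 0, 0, 0, 0, 0, 0.9, 0, 0, 0, 0, 0, 0, 0, 0, 0, 0, 0, 0, 0, 0, 0, 0, 0]

```text
time: 13.02
position: [0.5263, 0.3147, 0.0682]
tool_rot: [0.18, 1.561, -0.177]
ft_force: [-0.7, 0.3, -0.0]
grip_width: 1.002
```

Call:
step_arm:
  increments: [0, 0, 0, 0, 0, 0, 0, 0, 0, 0, 0, 0, 0, 0, 0, 0, 0, 0, 0, 0, 0, 0, 0, 0, 0, 0, 0, 0, 0, 0]
  fingers: 0
  force: 15

```text
time: 13.65
position: [0.5252, 0.3137, 0.0666]
tool_rot: [0.178, 1.564, -0.179]
ft_force: [0.4, -1.5, -0.4]
grip_width: 0.533
```

```bash
python3 - <<'E'
from h import *
plan(tray2w(-.012,0),.15,YAW+np.pi/6)
plan(tray2w(-.012,0),.15,YAW-np.pi/6)
im=ctrl.get_image("scene")[:,:,::-1]
cv2.imwrite('pics/p5.png',cv2.resize(im[90:230,310:450],(540,540),interpolation=cv2.INTER_CUBIC))
E
```

```text
t 13.65 tray [-110.66028377  300.38973217] z 0.0665698084674175 yaw-tray -0.14484629385202857 F [ 0.4 -1.5 -0.4] w 0.5328874643318079
rot [-0.668 -0.     0.001] shift cm [ -8.34 -30.95  -6.48]
t 13.65 tray [-110.66028377  300.38973217] z 0.0665698084674175 yaw-tray -0.14484629385202857 F [ 0.4 -1.5 -0.4] w 0.5328874643318079
rot [0.379 0.    0.001] shift cm [ -8.34 -21.08  23.56]
```

View pics/p5.png

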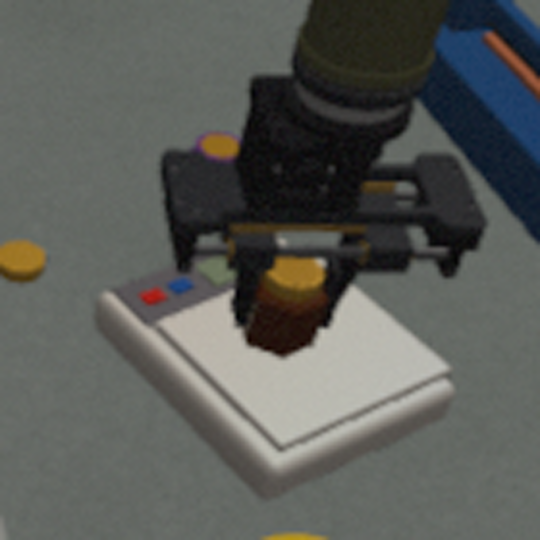

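Call:
step_arm:
  increments: [-1, 0, 0, 0, 0, 0, -3, 0, 0, 0, 0, 0, -3.3, 0, 0, 0, 0, 0, -1, 0, 0, 0.1, 0, 0, 0, 0, 0, 0.14, 0, 0, 0, 0, 0, 0.139, 0, 0, 0, 0, 0, 0, 0, 0]

```text
time: 14.58
position: [0.5253, 0.3142, 0.15]
tool_rot: [0.474, 1.518, -0.474]
ft_force: [-0.8, -0.2, -1.5]
grip_width: 0.531
```

```bash
python3 - <<'E'
from h import *
plan(tray2w(-.012,0),.15,YAW-np.pi/6)
E
```

```text
t 14.575 tray [-110.66963939  300.82246478] z 0.14996003116088064 yaw-tray -0.5221846706091273 F [-0.8 -0.2 -1.5] w 0.5307524655702478
rot [ 0.001  0.    -0.   ] shift cm [ -0.   -21.12  23.59]
```

Call:
step_arm:
  increments: [0, -1, 1.2, 0, 0, 0, 0, -2, 2.2, 0, 0, 0, 0, -3, 3.3, 0, 0, 0, 0, -3, 3.3, 0, 0, 0, 0, -3, 3.3, 0, 0, 0, 0, -3, 3.3, 0, 0, 0, 0, -2.5, 3, 0, 0, 0, 0, -2, 2.2, 0, 0, 0, 0, -1.6, 1.8, 0, 0, 0, 0, 0, 0, 0, 0, 0, 0, 0, 0, 0, 0, 0]

```text
time: 15.95
position: [0.5985, 0.0068, 0.1495]
tool_rot: [0.475, 1.519, -0.474]
ft_force: [-0.3, -0.3, -1.1]
grip_width: 0.53
```

```bash
python3 - <<'E'
from h import *
plan(tray2w(-.012,0),.012,YAW-np.pi/6)
im=ctrl.get_image("scene")[:,:,::-1]
cv2.imwrite('pics/p6.png',cv2.resize(im[140:290,210:360],(540,540),interpolation=cv2.INTER_CUBIC))
E
```

```text
t 15.95 tray [-12.19773159   0.61492602] z 0.1495066243995435 yaw-tray -0.5228532109256502 F [-0.3 -0.3 -1.1] w 0.5304117739922918
rot [ 0.001 -0.001 -0.001] shift cm [13.75 -0.04  0.05]
```

View pics/p6.png

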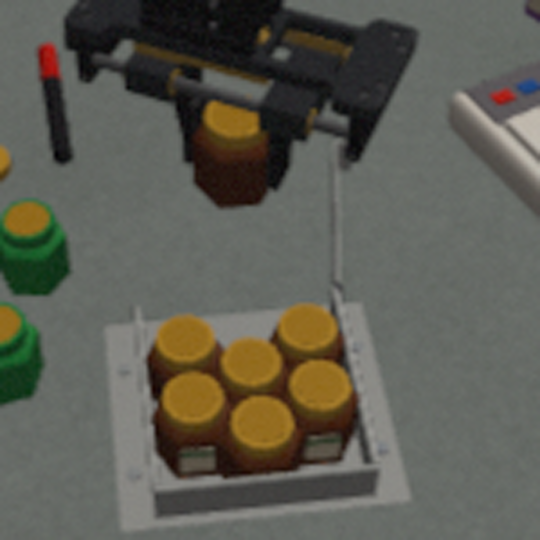

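Call:
step_arm:
  increments: [3, 0, 0, 0, 0, 0, 4, 0, 0, 0, 0, 0, 4, 0, 0, 0, 0, 0, 1.5, 0, 0, 0, 0, 0, 0.7, 0, 0, 0, 0, 0, 0.3, 0, 0, 0, 0, 0, 0.1, 0, 0, 0, 0, 0, 0, 0, 0, 0, 0, 0]

```text
time: 17.0
position: [0.5995, 0.0062, 0.0145]
tool_rot: [0.476, 1.517, -0.475]
ft_force: [-0.2, -0.3, -2.0]
grip_width: 0.529
```

```bash
python3 - <<'E'
from h import *
plan(tray2w(-.012,0),.0126,YAW-np.pi/6)
E
```

```text
t 17.0 tray [-11.11909357   0.03133982] z 0.014499300986694823 yaw-tray -0.5238522814869138 F [-0.2 -0.3 -2. ] w 0.528922997621109
rot [-0.     0.001 -0.001] shift cm [ 0.19 -0.05 -0.07]
```

Call:
step_arm:
  increments: [0.1, 0, 0, 0, 0, 0, 0.05, 0, 0, 0, 0, 0, 0, 0, 0, 0, 0, 0]

```text
time: 17.38
position: [0.5991, 0.0062, 0.0126]
tool_rot: [0.475, 1.518, -0.475]
ft_force: [-0.7, -0.3, 2.7]
grip_width: 0.527
```

Call:
step_arm:
  increments: [0, 0, 0, 0, 0, 0, 0, 0, 0, 0, 0, 0, 0, 0, 0, 0, 0, 0, 0, 0, 0, 0, 0, 0]
  fingers: 72

```text
time: 17.88
position: [0.5989, 0.0062, 0.012]
tool_rot: [0.475, 1.518, -0.475]
ft_force: [0.5, -0.0, 0.1]
grip_width: 0.714
```

Call:
step_arm:
  increments: [-1, 0, 0, 0, 0, 0, -3, 0, 0, 0, 0, 0, -4, 0, 0, 0, 0, 0, -3, 0, 0, 0, 0, 0, 0, 0, 0, 0, 0, 0]

```text
time: 18.5
position: [0.6012, 0.0061, 0.1259]
tool_rot: [0.477, 1.512, -0.473]
ft_force: [0.1, 0.4, -1.0]
grip_width: 0.719
```

```bash
python3 - <<'E'
from lids import *
plan(tray2w(-.064,0),.12,YAW)
im=ctrl.get_image("scene")[:,:,::-1].copy()
cv2.imwrite('pics/p7.png',cv2.resize(im[140:290,210:360],(540,540),interpolation=cv2.INTER_CUBIC))
for c,A,w,h,X in lids("scene",im,.058,(235,190,310,290)): print(np.round(w2tray(X)*1000,1),A)
E
```

```text
t 18.5 tray [-9.45941895  0.13436048] z 0.1258627020584903 yaw-tray -0.5239103040545197 F [ 0.1  0.4 -1. ] w 0.7191156718738427
rot [-0.524  0.006 -0.003] shift cm [ 0.59 -0.01 -5.45]
[-7.5 -1.4] 149
[51.7 39.7] 166
[ 52.  -39.8] 172
[74.4 -0.5] 180
[96.9 40. ] 193
[ 97.5 -40.1] 198
[ 1.201e+02 -1.000e-01] 209
```

View pics/p7.png

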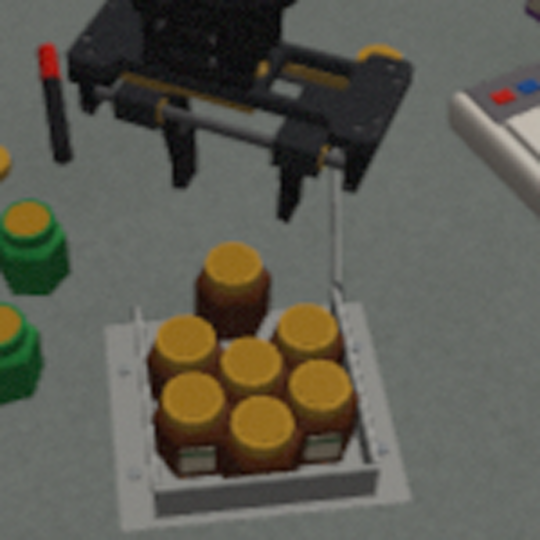

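jar_last now stands upright in front of the notch, at tray (-9.5, -1) after the scene view's 2 mm bias. I'm turning the closed fingers square and going behind it.

Call:
step_arm:
  increments: [0, 0, 0, -0.17, 0, 0, 0, 0, 0, -0.18, 0, 0, 0, 0, 0, -0.174, 0, 0, 0, 0, -2, 0, 0, 0, 0, 0, -3, 0, 0, 0, 0, 0, -0.6, 0, 0, 0, 0, 0, 0, 0, 0, 0]
  fingers: 0

```text
time: 19.42
position: [0.543, 0.0109, 0.1217]
tool_rot: [0.065, 1.57, -0.065]
ft_force: [0.3, 0.5, -0.0]
grip_width: 0.04
```

```bash
python3 - <<'E'
from h import *
plan(tray2w(-.064,-0.0005),.0135,YAW)
E
```

```text
t 19.425 tray [-6.78132643e+01  5.67599666e-02] z 0.1217339306351308 yaw-tray 0.00047122034054958295 F [ 0.3  0.5 -0. ] w 0.03974396246688842
rot [ 0. -0. -0.] shift cm [10.82 -0.06  0.38]
```

Call:
step_arm:
  increments: [3, 0, 0, 0, 0, 0, 4, 0, 0, 0, 0, 0, 2.8, 0, 0, 0, 0, 0, 1, 0, 0, 0, 0, 0, 0, 0, 0.8, 0, 0, 0, 0, 0, 0.8, 0, 0, 0, 0, 0, 0.4, 0, 0, 0, 0, 0, 0.4, 0, 0, 0, 0, 0, 0.4, 0, 0, 0, 0, 0, 0.4, 0, 0, 0, 0, 0, 0, 0, 0, 0]

```text
time: 20.8
position: [0.5754, 0.0081, 0.0141]
tool_rot: [0.065, 1.569, -0.065]
ft_force: [0.3, -0.3, 0.6]
grip_width: 0.006
```

```bash
python3 - <<'E'
from lids import *
plan(tray2w(-.0075,0),.0135,YAW)
im=ctrl.get_image("scene")[:,:,::-1].copy()
for c,A,w,h,X in lids("scene",im,.058,(235,190,310,290)): print(np.round(w2tray(X)*1000,1),A)
E
```

```text
t 20.8 tray [-3.53021902e+01 -2.56769145e-02] z 0.014062412598215324 yaw-tray 0.00021301499547100866 F [ 0.3 -0.3  0.6] w 0.005561220083621831
rot [ 0.     0.001 -0.   ] shift cm [0.06 0.   2.78]
[ 1.2 -1.4] 150
[51.7 39.7] 166
[ 52.  -39.9] 173
[74.4 -0.6] 181
[96.9 40. ] 193
[ 97.5 -40.2] 196
[ 1.201e+02 -1.000e-01] 211
```

Call:
step_arm:
  increments: [0, 0, 0.3, 0, 0, 0, 0, 0, 0.3, 0, 0, 0, 0, 0, 0.3, 0, 0, 0, 0, 0, 0.3, 0, 0, 0, 0, 0, 0.3, 0, 0, 0, 0, 0, 0.3, 0, 0, 0, 0, 0, 0.3, 0, 0, 0, 0, 0, 0.2, 0, 0, 0, 0, 0, 0, 0, 0, 0]

```text
time: 21.98
position: [0.5983, 0.0062, 0.0142]
tool_rot: [0.065, 1.569, -0.065]
ft_force: [0.2, 0.7, 0.1]
grip_width: 0.006
```

```bash
python3 - <<'E'
from lids import *
plan(tray2w(-.0075,0),.0135,YAW)
im=ctrl.get_image("scene")[:,:,::-1].copy()
for c,A,w,h,X in lids("scene",im,.058,(235,190,310,290)): print(np.round(w2tray(X)*1000,1),A)
E
```

```text
t 21.975 tray [-1.23515911e+01 -4.15318133e-03] z 0.014155979882812073 yaw-tray 0.00019683029276063024 F [0.2 0.7 0.1] w 0.005628737772850126
rot [ 0.     0.001 -0.   ] shift cm [0.07 0.   0.49]
[23.7 -1.5] 159
[51.8 39.4] 166
[ 52.  -39.8] 172
[74.3 -0.5] 182
[96.9 40. ] 193
[ 97.4 -40. ] 197
[ 1.201e+02 -1.000e-01] 211
```

Call:
step_arm:
  increments: [0, 0, 0.15, 0, 0, 0, 0, 0, 0.15, 0, 0, 0, 0, 0, 0.15, 0, 0, 0, 0, 0, 0.1, 0, 0, 0, 0, 0, 0, 0, 0, 0]

```text
time: 22.65
position: [0.6027, 0.0061, 0.0139]
tool_rot: [0.065, 1.571, -0.065]
ft_force: [-4.2, 0.9, 3.0]
grip_width: 0.007
```

```bash
python3 - <<'E'
from lids import *
plan(tray2w(-.0075,0),.0135,YAW)
im=ctrl.get_image("scene")[:,:,::-1].copy()
for c,A,w,h,X in lids("scene",im,.058,(235,190,310,290)): print(np.round(w2tray(X)*1000,1),A)
E
```

```text
t 22.65 tray [-7.96015456  0.22501407] z 0.013914162351214732 yaw-tray 0.000380669812356918 F [-4.2  0.9  3. ] w 0.0071024503847157555
rot [ 0.    -0.001 -0.   ] shift cm [ 0.04 -0.02  0.05]
[28.3 -0.9] 159
[51.6 39.5] 170
[ 52.2 -40. ] 173
[74.2 -0.4] 183
[96.9 40. ] 194
[ 97.8 -40.4] 198
[120.1   0. ] 210
```

jar_last is seated, with 45.9 mm to jar_c2. Now the gate: I'm working out the arc.

```bash
python3 - <<'E'
import numpy as np
def cen(th,r=105,cl=0):
    d=np.array([-np.sin(th),-np.cos(th)]); n=np.array([-np.cos(th),np.sin(th)])
    h=15*abs(np.sin(th))+11*abs(np.cos(th))
    return np.array([-1.5,71])+r*d+(1.5+h+cl)*n
P=[np.array([-95,135.])]
for th in (1.85,1.7,1.55,1.4,1.25,1.1,.95,.8,.65,.5,.4,.3,.2,.15,.1,.05,0): P.append(cen(th)); 
P=np.array(P)
for a,b in zip(P[1:],np.diff(P,axis=0)): print(a.round(1),'ty,tz cm',(b[::-1]/10).round(2))
E
```

```text
[-97.2 118.2] ty,tz cm [-1.68 -0.22]
[-103.3  102.2] ty,tz cm [-1.6  -0.61]
[-106.8   85.5] ty,tz cm [-1.66 -0.35]
[-108.1   71. ] ty,tz cm [-1.45 -0.12]
[-107.2   56.1] ty,tz cm [-1.49  0.09]
[-104.1   41.1] ty,tz cm [-1.5   0.31]
[-98.6  26.3] ty,tz cm [-1.48  0.55]
[-90.7  12.1] ty,tz cm [-1.41  0.79]
[-80.4  -0.9] ty,tz cm [-1.3   1.03]
[-67.9 -12.4] ty,tz cm [-1.15  1.25]
[-58.5 -18.9] ty,tz cm [-0.66  0.95]
[-48.2 -24.5] ty,tz cm [-0.55  1.02]
[-37.3 -28.9] ty,tz cm [-0.44  1.09]
[-31.6 -30.6] ty,tz cm [-0.18  0.57]
[-25.9 -32.1] ty,tz cm [-0.14  0.58]
[-20.  -33.2] ty,tz cm [-0.11  0.59]
[-14. -34.] ty,tz cm [-0.08  0.6 ]
```

Call:
step_arm:
  increments: [0, 0, -1, 0, 0, 0, 0, 0, -3, 0, 0, 0, -2, 0, -3, 0, 0, 0, -4, 0, -1, 0, 0, 0, -2, 2, 0, 0, 0, 0, 0, 4, 0, 0, 0, 0, 0, 4, 0, 0, 0, 0, 0, 3, 0, 0, 0, 0, 0, 0.5, -0.7, 0, 0, 0, 0, 0, 0, 0, 0, 0]

```text
time: 23.95
position: [0.5274, 0.1469, 0.094]
tool_rot: [0.065, 1.569, -0.065]
ft_force: [-1.0, -0.8, -0.0]
grip_width: 0.006
```

```bash
python3 - <<'E'
from lids import *
plan(tray2w(-.095,.135),.0135,YAW)
im=ctrl.get_image("scene")[:,:,::-1].copy()
cv2.imwrite('pics/p8.png',cv2.resize(im[140:290,210:360],(540,540),interpolation=cv2.INTER_CUBIC))
for c,A,w,h,X in lids("scene",im,.058,(235,190,310,290)): print(np.round(w2tray(X)*1000,1),A)
for d in ctrl.spot_point("scene","gate_lip"): print(d['score'],w2tray(toworld("scene",d['xyz']))*1000)
E
```

```text
t 23.95 tray [-94.6697951  134.30820348] z 0.09396805998810653 yaw-tray 0.00046463383371814215 F [-1.  -0.8 -0. ] w 0.0059542418999428155
rot [0. 0. 0.] shift cm [ 8.05  0.07 -0.03]
[28.5 -1.2] 154
[51.6 39.5] 166
[ 52.3 -40.3] 172
[74.3 -0.5] 182
[96.9 40. ] 191
[ 97.8 -40.4] 193
[ 1.201e+02 -1.000e-01] 209
0.49 [-140.00098707   93.16072641]
```

View pics/p8.png

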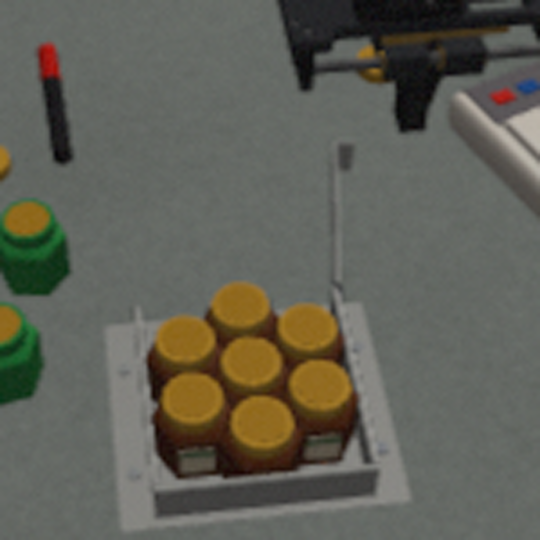

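All seven lids form the hex pack. The gate stands at about 1.73 rad with its lip at tray (-140, 93), and the fingers are clear on its outer side. I'm descending and sweeping it shut.

Call:
step_arm:
  increments: [3, 0, 0, 0, 0, 0, 4, 0, 0, 0, 0, 0, 1, 0, 0, 0, 0, 0, 0, 0, 0, 0, 0, 0, 0, -1.7, -0.2, 0, 0, 0, 0, -1.6, -0.6, 0, 0, 0, 0, -1.7, -0.4, 0, 0, 0, 0, -1.5, -0.1, 0, 0, 0, 0, -1.5, 0.1, 0, 0, 0, 0, -1.5, 0.3, 0, 0, 0, 0, 0, 0, 0, 0, 0]

```text
time: 25.42
position: [0.5111, 0.0517, 0.014]
tool_rot: [0.066, 1.57, -0.068]
ft_force: [0.8, -0.1, 0.9]
grip_width: 0.006
```

```bash
python3 - <<'E'
from lids import *
plan(tray2w(-.1041,.0411),.0135,YAW)
im=ctrl.get_image("scene")[:,:,::-1].copy()
cv2.imwrite('pics/p9.png',cv2.resize(im[140:290,210:360],(540,540),interpolation=cv2.INTER_CUBIC))
E
```

```text
t 25.425 tray [-102.98836427   38.09709089] z 0.013986644555447618 yaw-tray -0.0023795573686572896 F [ 0.8 -0.1  0.9] w 0.006066190029707336
rot [-0.002 -0.     0.001] shift cm [ 0.05  0.3  -0.11]
```

View pics/p9.png

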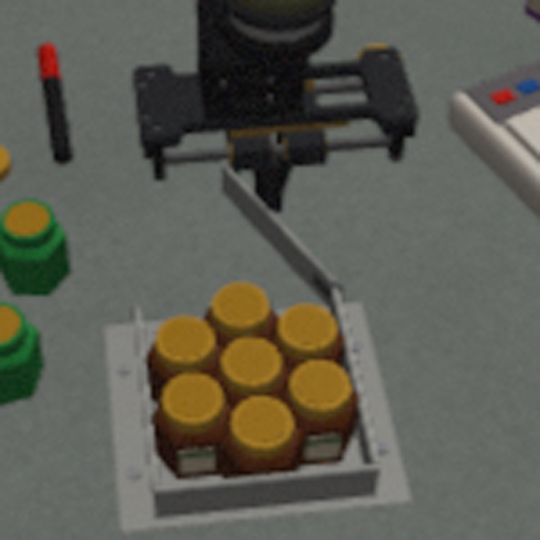

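The gate has swung with the fingers to about 1 rad, the lip at (230,175) in the crop. Continuing.

Call:
step_arm:
  increments: [0, -1.2, 0.4, 0, 0, 0, 0, -1.4, 0.8, 0, 0, 0, 0, -1.3, 1, 0, 0, 0, 0, -1.1, 1.2, 0, 0, 0, 0, -0.7, 0.9, 0, 0, 0, 0, -0.5, 1, 0, 0, 0, 0, -0.4, 1, 0, 0, 0, 0, -0.2, 0.6, 0, 0, 0, 0, -0.1, 0.6, 0, 0, 0, 0, -0.1, 0.4, 0, 0, 0, 0, 0, 0, 0, 0, 0]

```text
time: 26.85
position: [0.5842, -0.0228, 0.0141]
tool_rot: [0.065, 1.57, -0.065]
ft_force: [-0.3, -0.7, -0.0]
grip_width: 0.007
```

```bash
python3 - <<'E'
from lids import *
plan(tray2w(-.014,-.034),.0135,YAW)
im=ctrl.get_image("scene")[:,:,::-1].copy()
cv2.imwrite('pics/p10.png',cv2.resize(im[140:290,210:360],(540,540),interpolation=cv2.INTER_CUBIC))
E
```

```text
t 26.85 tray [-24.01249414 -30.05052531] z 0.014085152284458932 yaw-tray 0.0003178974666336737 F [-0.3 -0.7 -0. ] w 0.006765190350902419
rot [0. 0. 0.] shift cm [ 0.06 -0.39  1.  ]
```

View pics/p10.png

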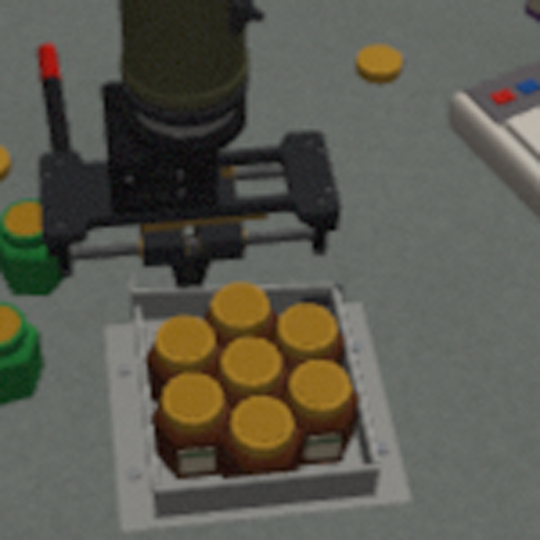

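Call:
step_arm:
  increments: [0, -0.1, 0.3, 0, 0, 0, 0, -0.1, 0.3, 0, 0, 0, 0, 0, 0.2, 0, 0, 0, 0, 0, 0.2, 0, 0, 0, 0, 0, 0, 0, 0, 0]

```text
time: 27.52
position: [0.5936, -0.0257, 0.014]
tool_rot: [0.065, 1.57, -0.065]
ft_force: [-0.5, -0.2, 1.1]
grip_width: 0.004
```

```bash
python3 - <<'E'
from lids import *
plan(tray2w(-.014,-.034),.0135,YAW)
E
```

```text
t 27.525 tray [-14.34007174 -32.16612196] z 0.013989049876529835 yaw-tray 0.00018985937645230044 F [-0.5 -0.2  1.1] w 0.004118165722983536
rot [ 0. -0.  0.] shift cm [ 0.05 -0.18  0.03]
```

Call:
step_arm:
  increments: [0, 0, 0.1, 0, 0, 0, 0, 0, 0.1, 0, 0, 0, 0, 0, 0, 0, 0, 0]

```text
time: 27.9
position: [0.5938, -0.0257, 0.0139]
tool_rot: [0.065, 1.574, -0.065]
ft_force: [-7.4, 0.5, 5.3]
grip_width: 0.003
```

```bash
python3 - <<'E'
from lids import *
plan(tray2w(-.014,-.034),.0135,YAW)
E
```

```text
t 27.9 tray [-14.19289612 -32.19980787] z 0.013919632479093204 yaw-tray 0.0001521370727615573 F [-7.4  0.5  5.3] w 0.002820481493032745
rot [ 0.    -0.004 -0.   ] shift cm [ 0.04 -0.18  0.02]
```

Firm stop at the expected shut position. Backing away and checking.

Call:
step_arm:
  increments: [0, 0, -0.7, 0, 0, 0, 0, 0, -2, 0, 0, 0, 0, 0, -3, 0, 0, 0, -3, 0, -3, 0, 0, 0, -5, 0, -3, 0, 0, 0, -5, 0, -3, 0, 0, 0, -3, 5, 0, 0, 0, 0, 0, 6, 0, 0, 0, 0, 0, 6, 0, 0, 0, 0, 0, 6, 0, 0, 0, 0, 0, 5, 0, 0, 0, 0, 0, 0, 0, 0, 0, 0]

```text
time: 29.4
position: [0.4714, 0.2708, 0.1739]
tool_rot: [0.061, 1.569, -0.057]
ft_force: [-0.1, -0.5, 0.5]
grip_width: 0.004
```

```bash
python3 - <<'E'
from lids import *
plan(tray2w(-.1,0),.2,YAW)
out=[]
for n,roi,(y0,x0) in (("scene",(235,190,310,290),(150,220)),("top",(225,110,300,190),(110,200))):
    im=ctrl.get_image(n)[:,:,::-1].copy()
    cv2.imwrite(f'pics/{n}_end.png',im)
    out.append(cv2.resize(im[y0:y0+130,x0:x0+130],(400,400),interpolation=cv2.INTER_CUBIC))
    L=[w2tray(X)*1000 for c,A,w,h,X in lids(n,im,.058,roi)]
    L=np.array(L); print(n,len(L)); print(L.round(1))
    D=np.hypot(*(L[:,None]-L[None]).transpose(2,0,1)); print(np.sort(D[(D>1)])[:24:2].round(1))
    for d in ctrl.spot_point(n,"gate_lip"): print('lip',round(d['score'],2),(w2tray(toworld(n,d['xyz']))*1000).round(1))
    for o in ("marker","lid0","tape_roll","label_roll"):
        for d in ctrl.spot_point(n,o)[:2]: print(o,round(d['score'],2),toworld(n,d['xyz']).round(3))
cv2.imwrite('pics/end.png',np.hstack(out))
E
```

```text
t 29.4 tray [-160.7854623   253.10491864] z 0.17388278139802013 yaw-tray 0.007705604615206446 F [-0.1 -0.5  0.5] w 0.004040236417686946
rot [ 0.008  0.001 -0.003] shift cm [ -2.61 -25.31   6.08]
scene 7
[[ 2.840e+01 -1.000e+00]
 [ 5.080e+01  3.950e+01]
 [ 5.200e+01 -4.060e+01]
 [ 7.420e+01 -5.000e-01]
 [ 9.690e+01  4.000e+01]
 [ 9.800e+01 -4.020e+01]
 [ 1.199e+02 -1.000e-01]]
[45.7 45.7 45.8 45.8 46.  46.1 46.1 46.2 46.3 46.3 46.4 46.4]
lip 0.56 [ -0.2 -73.9]
marker 0.56 [ 0.36  -0.095 -0.002]
lid0 0.61 [ 0.363  0.181 -0.004]
lid0 0.48 [0.738 0.245 0.001]
tape_roll 0.84 [ 0.741  0.241 -0.001]
label_roll 0.56 [ 0.728 -0.252 -0.003]
label_roll 0.54 [0.637 0.001 0.   ]
top 7
[[ 1.168e+02 -1.000e-01]
 [ 9.390e+01  3.950e+01]
 [ 9.450e+01 -4.060e+01]
 [ 7.160e+01 -7.000e-01]
 [ 4.830e+01  3.910e+01]
 [ 4.930e+01 -4.060e+01]
 [ 2.550e+01 -1.800e+00]]
[45.2 45.2 45.6 45.7 45.7 45.7 46.  46.1 46.1 46.2 46.3 46.8]
lip 0.59 [  2.1 -74.9]
marker 0.75 [ 0.363 -0.098  0.002]
lid0 0.65 [ 0.421 -0.152 -0.003]
lid0 0.47 [0.368 0.177 0.001]
tape_roll 0.73 [0.745 0.245 0.   ]
label_roll 0.66 [ 0.723 -0.253  0.001]
label_roll 0.17 [ 0.521 -0.306  0.001]
```

View pics/end.png

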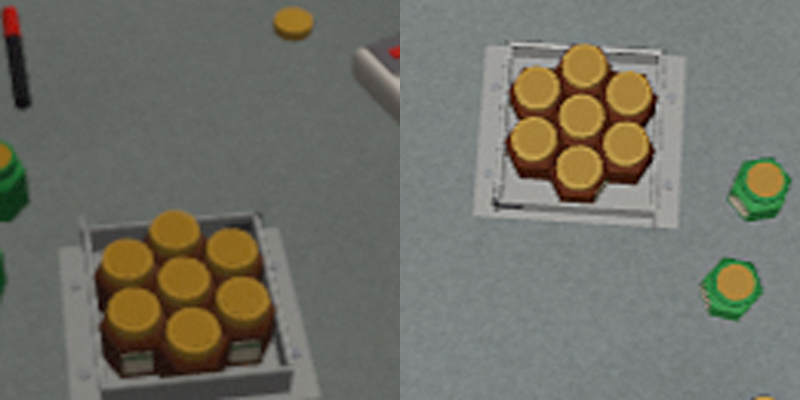

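View pics/top_end.png

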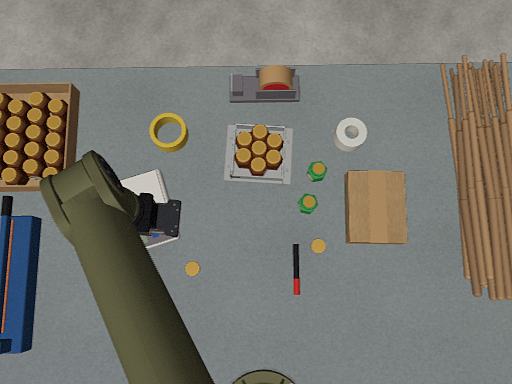

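Both views agree. There are seven lids with neighbour spacings of 45.2–46.8 mm, and the gate lies straight across the mouth. The bystanders are where they were. I'm letting the arm settle, then handing in.

Call:
step_arm:
  increments: [0, 0, 0, 0, 0, 0, 0, 0, 0, 0, 0, 0, 0, 0, 0, 0, 0, 0]

```text
time: 30.38
position: [0.4723, 0.2655, 0.174]
tool_rot: [0.065, 1.57, -0.065]
ft_force: [-0.2, 0.3, 0.8]
grip_width: 0.002
```

```bash
python3 - <<'E'
from h import *
s=ctrl.get_state(); print(s['time'],s['position'],np.abs(s['qd']).max())
for u in ((216,126.4),(260.1,125.4),(235.7,124),(284.4,126.9)): print(u,(w2tray(ray("top",u,.032))*1000).round(1))
print(ctrl.close_job())
E
```

```text
30.375 [0.47231087 0.26554856 0.17402451] 0.0014691564421202997
(216, 126.4) [131.6 120.6]
(260.1, 125.4) [142.6  -0.7]
(235.7, 124) [142.2  66.9]
(284.4, 126.9) [142.8 -67.9]
the job is handed in; nothing more can be done
None
```

The seven-pack is finished and the gate is shut. I handed the job in at 30.4 s of the 72 s allowed; the interface reports no verdict.

**What I did:**
- I pushed jar_left and jar_right home with the closed fingers. jar_left moved about 5 mm inward while squaring up, and a slight sideways push put it right.
- I gripped jar_last by its flats on the scale, turned it to line up with the tray, set it down at the mouth and pushed it into the notch.
- I swept the gate shut from its outer side and moved the arm clear.

**Last checks:**

| Check | Result |
|---|---|
| Neighbour spacing, from lid positions in two cameras | 45.2–46.8 mm (limit 49) |
| Gate | Stopped firmly (7.4 N) at the expected shut position; lies straight across the mouth in both views |
| Back wall | Measured at tray x = 142–143 mm, as it should be |
| jar_c1 | At tray x = 117–120 mm (needs more than 115) |
| Tape roll, label roll, marker and both spare lids | No visible movement |

- **Tray position:** The networks placed the tray's origin 2–6 mm further along x than my fit from the lids. The back wall and the gate stop both supported my fit, so I used that.
- **Camera disagreement:** The scene and top views differ by about 3 mm in absolute x, but agree on the spacings.
- **Jar angles:** I checked the flats and uprightness only by eye in the final pictures and from the nested spacing, without measuring any angle.

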